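# Tighten the castle nut to the next slot and lock it with the pin

### The arm

A 7-joint arm with a two-finger parallel gripper is mounted at the origin on a cart in front of the work surface, level with it; the furniture and walls round the work are solid. World frame = base frame: x ahead of the robot, y to its left, z up, the work surface at z = 0. Lengths are in m, angles in rad, forces in N, time in s.
With the tool pointing down it reaches from about 0.4 to 0.85 m from the base axis. Payload 4.4 kg.
Tool frame: the origin (TCP) lies on the centre line of the jaws, within the pads' length; the fingertips stand 8 mm ahead of it and the grasp point (between the pads) lies 11 mm behind it; z points along the fingers, y is the line along which they close (so a half turn about z gives the same grasp; the last joint's range is limited). The gripper opens to 94 mm and grips with 3 to 60 N. Pads are 16 mm wide; open, the fingers measure 119 mm over their backs; the gripper's body (75 mm by 177 mm) begins 78 mm behind the grasp point.
Start: joints at [1.21, 0.628, 0.038, 1.517, -0.027, 0.996, -0.02], TCP at [0.189, -0.622, 0.213] pointing down, gripper open.
Joint ranges: [-3.06, 3.06], [-0.37, 2.12], [-1.25, 1.32], [0.18, 2.47], [-1.1, 4.24], [0.23, 1.98], [-2.94, 2.94]. Speed limits (rad/s): [2.57, 2.57, 3.14, 3.14, 3.14, 3.14, 3.14].

### API

Orientations are given as a unit quaternion [x, y, z, w].
In Python, from workcell import arm gives the robot as it stands. The module is installed in compiled form; this text tells all that it offers.
- The arm moves only by the tool arm_command, never from a script. Its argument "plan" is a list of rows, each a list of 3 entries, a list of its own where there are three numbers: the shift along the world's x, y, z as a fraction of full scale, then the turn, a rotation vector about the world's x, y, z as a fraction of full scale, then the gripper's target within -1 to 1 (shut at 1, half-way at 0, fully open at -1). In form: [[[x, y, z], [ax, ay, az], jaw], ...]. A call has 1 to 10 rows; each row shifts and turns the commanded pose from where the row before left it; what a row does not reach is not made up. Full scale, the value 1, is 0.3 m for a shift and 360 degrees for a turn. A row lasts 1/10 s, in which the tool goes at most 50 mm and 8.59 degrees, less where a joint would pass 70% of its speed; a pose out of reach is approached as far as the arm can. A call with a number of a shift or a turn outside -1 to 1 is refused whole. A call with a gripper value outside its range is refused whole. The fingers move at their own pace and stop on an object; "newtons" is the grip in N (left out, the last holds). Time passes only in rows, so rows that do not move let the fingers close. It gives the time, the measured TCP pose, the force, the opening and the grip force at its end, in the units of the state.
- arm.observe(): the state, without advancing time (a new reading comes with each control period).
- arm.capture(name): name is "scene" or "top"; returns the picture (420x560x3 uint8, blue, green, red); there is no depth.
- arm.camera_model(name): a dict with "K" (3x3 intrinsics, pixels), "pose" (4x4, takes a point from camera to world coordinates). Camera axes: x right, y up, looking along -z (the intrinsics and any distortion apply to the point x, -y, -z); pixel columns grow to the right and rows downward; lengths in m; the calibration is good to about 2 mm. A picture is of the moment at which its call begins. camera_model takes no time and is no camera call.
- arm.hand_in(): hands the job in; it is judged then, once.
The state is a dict: "time_s": time; "joint_positions": joint angles; "joint_vel": joint speeds; "effort": joint torques, N m; "tool_pos": TCP position; "orientation": TCP orientation; "contact_force": force on the tool from outside, world axes, zero at the start; "moment": the same for the moment, N m; "width": finger opening in m; "grip_force": force on a finger pad.
Only numpy, scipy, OpenCV 4.12 (cv2) and the standard library are available. Lean on these libraries where they do the work, as an engineer would, in place of code of your own. Each camera call takes 0.05 s, during which the arm holds its last target. There are 200 camera calls.

### The job

Tighten the brass castle nut on the upright stub axle, clockwise seen from above, until you feel it come snug (it turns lightly at first, then the torque jumps and stays high), then carry on only to the first slot after that which lines up with the axle's cross hole: not a slot short, not a slot further. Then push the red-gripped locking pin gently through the slots and the hole until its collar sits against the nut, and let it go. Leave everything else on the bench where it is.

Things in the scene. Friction and masses are not known exactly. Their poses are not given: they have to be found in the camera images.
- cross_hole (a point): centre of the 9x9 mm cross hole in the fixed upright steel stub axle (24 mm diameter, top 70 mm above the table); on the axle's centre line, 56 mm above the table. x runs along the hole, z up. The hole goes right through and may be entered from either end; the slot floors lie 6 mm below its axis.
- nut_center (a point): brass castle nut; point on its axis at mid-height of the hexagon, 40 mm above the table. Hexagon 46 mm across flats, 30 to 50 mm high up; crown 45 mm diameter, 50 to 62 mm, with 6 slots 11 mm wide, open at the top, one at the middle of each flat. x turns with the nut and points along a slot; the nut is in line when any slot is along the cross hole, within 4 degrees
- preload (a joint): strain of the nut's seat, m: 0 until snug, then 0.0005 mm per degree clockwise past the snug point; over 0.036 mm (72 degrees) is overtight. Far below the reading's noise, so go by torque: about 0.1 N m before snug, 0.4 to 0.85 N m from there on. Turning back takes under 0.1 N m and undoes it. The nut stays where it is left and turns about the vertical only.
- stub_axle: the fixed axle with blue 120x120x10 mm plate, washers and nut; origin on the table under the axle, x along the cross hole. Below the nut: boss of 21 mm radius down to 18 mm height. The start is 47 to 54 degrees before the first lined-up slot; the unseen snug point lies 5 to 86 degrees on from the start. If it lies within 10 degrees before a slot, that slot and the next are both right.
- pin_grip (a point): centre of the red grip (22x14x34 mm along x, y, z) of the loose steel locking pin (60 to 110 g), 17 mm above the table at the start; pinch it across y. x points along the shank to its tip, z up. Along +x from here: collar 18 mm diameter from 11 to 17 mm, shank 7 mm diameter from 17 to 69 mm, the last 6 mm tapered to 3 mm. When home the collar touches the nut.
- pin_mid (a point): point on the shank's axis 40 mm along +x from pin_grip; it coincides with cross_hole when the pin is fully home
- lock_pin: the whole locking pin, origin and axes the same as pin_grip
- wheel: bystander: yellow-hubbed wheel with black tyre lying flat, 65 mm diameter, 26 mm high, origin at the centre of its underside
- screw_tub: bystander: white tub with orange lid, 61 mm diameter, 42 mm high, origin at the centre of its underside
- tape: bystander: black tape roll lying flat, 62 mm diameter, 19 mm high, origin at the centre of its underside
Things that resemble listed ones, but are neither listed nor needed, are in the scene too. Leave any purple look-alike of the lock_pin alone.

How it is judged:
By the outcome, as a careful person would: the job done as asked, in the order asked, and still so for the second after the job is handed in, with the robot touching nothing.
It also fails if it takes over 67 s, if anything falls off the work surface, if the arm or the gripper's body presses on something with over 40 N, if the wrist force passes 120 N, or if a joint passes its speed limit or range.

## Working session

There is one attempt and no reset: what is moved stays moved. The work goes in short steps, Python scripts to look and compute and a tool call to move; the robot and the scene stay as the last step left them, time stands still between calls to the robot, and variables do not carry over. Pictures are saved under pics/ and viewed, at most 10 in all, crops included, and the job is handed in when it is done.

Besides the shell and the picture viewer there is one more tool, called after ">>>" in YAML: its name, and indented under it one key for each argument. arm_command: Moves the arm, as the interface text tells. Its arguments: {"type":"object","properties":{"plan":{"type":"array","items":{"type":"array"}},"newtons":{"type":"number"}},"required":["plan"]}

```bash
mkdir -p pics; python3 - <<'E'
from workcell import arm
import cv2
for n in("scene","top"):
    cv2.imwrite(f"pics/{n}0.png",arm.capture(n)); m=arm.camera_model(n); print(n,m["K"],m["pose"],{k:v for k,v in m.items() if k not in("K","pose")})
print(arm.observe())
E
```

```text
scene [[463.16660098   0.         282.29319883]
 [  0.         463.16660098 214.78833106]
 [  0.           0.           1.        ]] [[ 0.51344695  0.43662587 -0.73873546 -0.15943338]
 [-0.85806369  0.27121082 -0.43608645 -0.40437546]
 [ 0.00994642  0.85778933  0.51390517  0.59301277]
 [ 0.          0.          0.          1.        ]] {}
top [[494.00258625   0.         290.60207918]
 [  0.         494.00258625 203.94420129]
 [  0.           0.           1.        ]] [[ 0.012108    0.99131817 -0.13092628  0.44241625]
 [-0.99975596  0.00958216 -0.01990494  0.06313263]
 [-0.01847757  0.13113533  0.99119226  1.27086407]
 [ 0.          0.          0.          1.        ]] {}
{'time_s': 0.1, 'joint_positions': array([ 1.21017242,  0.62923045,  0.0384222 ,  1.51824396, -0.02700725,
        0.99629163, -0.01999848]), 'joint_vel': array([-0.00133697, -0.00177106, -0.00156353, -0.00321162,  0.00059842,
        0.00107092, -0.00073674]), 'effort': array([ 1.99131275e-03, -5.50790477e+01,  1.14737559e+00, -1.87114084e+01,
       -5.21020882e-02,  1.92531548e-02,  9.54207985e-05]), 'tool_pos': array([ 0.18875015, -0.62139418,  0.21266836]), 'orientation': array([ 9.89152977e-01,  1.46886695e-01, -1.19396783e-04, -8.19588020e-04]), 'contact_force': array([-0.31547121,  0.69328293, -0.65980914]), 'moment': array([ 0.0408328 , -0.02607752,  0.0044235 ]), 'grip_force': 0.0, 'width': 0.09422042179740688}
```

View pics/scene0.png

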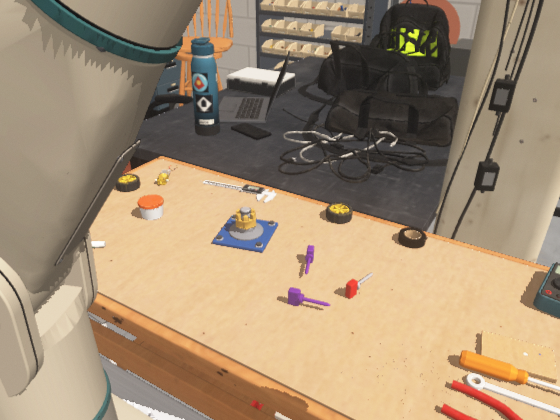

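View pics/top0.png

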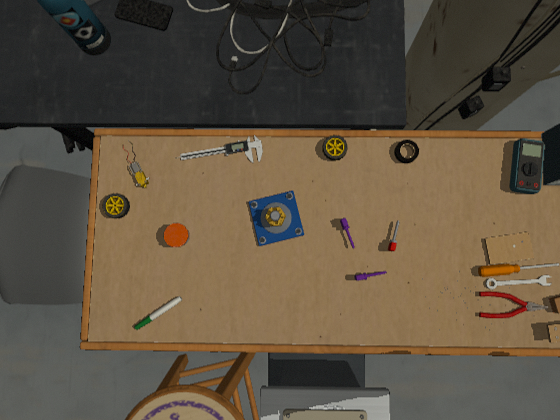

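```bash
python3 - <<'E'
import cv2,numpy as np
t=cv2.imread("pics/top0.png");s=cv2.imread("pics/scene0.png")
r=lambda i,x,y,w,h,f:cv2.resize(i[y:y+h,x:x+w],None,fx=f,fy=f,interpolation=cv2.INTER_CUBIC)
a=r(t,240,185,70,65,8)   #560x520
cv2.imwrite("pics/nut.png",a)
b=np.hstack([r(t,370,210,50,50,8),r(s,335,260,50,50,8)])
cv2.imwrite("pics/pin.png",b)
E
```

```text
(no output)
```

View pics/nut.png

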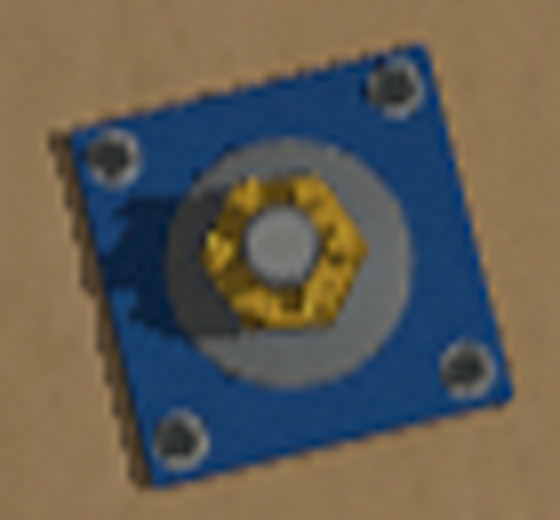

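View pics/pin.png

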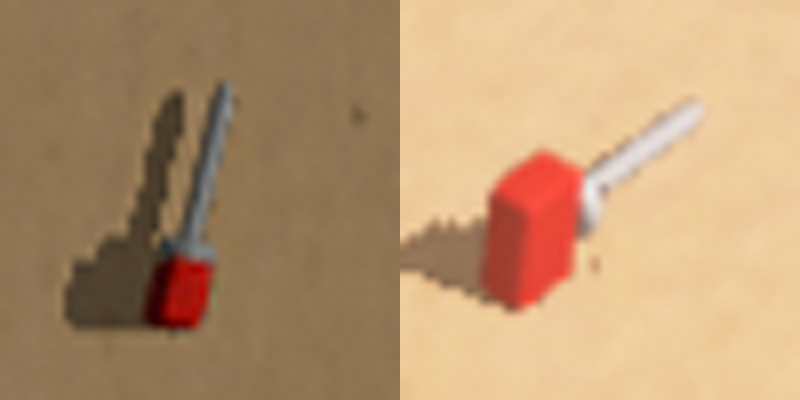

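The crop shows the plate's corners at (75,133), (428,42), (512,398) and (152,487). The nut's slots run roughly along world x (image up). In the pin crop the shank goes from the collar at (187,245) to the tip at (225,85).

```bash
cat > h.py <<'E'
import numpy as np
from workcell import arm
M={n:arm.camera_model(n) for n in("scene","top")}
def px(uv,x0,y0,f): uv=np.array(uv,float); return (uv+.5)/f-.5+[x0,y0]
def at(n,p,z):
    m=M[n];K=m["K"];P=m["pose"];d=P[:3,:3]@np.array([(p[0]-K[0,2])/K[0,0],-(p[1]-K[1,2])/K[1,1],-1]);c=P[:3,3]
    return c+d*(z-c[2])/d[2]
def proj(n,w):
    m=M[n];K=m["K"];P=m["pose"];q=P[:3,:3].T@(np.array(w)-P[:3,3]);return K[0,0]*q[0]/-q[2]+K[0,2],K[1,1]*-q[1]/-q[2]+K[1,2]
E
python3 - <<'E'
from h import *
np.set_printoptions(precision=4,suppress=True)
ang=lambda d:np.degrees(np.arctan2(d[1],d[0]))
c=[at("top",px(p,240,185,8),.01) for p in((75,133),(428,42),(512,398),(152,487))]
print("plate",np.mean(c,0),[np.linalg.norm(c[i]-c[i-1]) for i in range(4)],ang(c[0]-c[3]),ang(c[1]-c[2]),ang(c[0]-c[1])-90,ang(c[3]-c[2])-90)
print("axle top",at("top",px((283,245),240,185,8),.07))
v=[at("top",px(p,240,185,8),.05) for p in((368,245),(205,240),(240,180),(322,180),(328,325),(245,325))]
ctr=np.mean(v,0);print("nut",ctr,[(ang(q-ctr)-30)%60 for q in v])
for s in((285,190),(292,297)):print("slot",ang(at("top",px(s,240,185,8),.056)-at("top",px((283,245),240,185,8),.07)))
# pin: top view
a=at("top",px((187,247),370,210,8),.017);b=at("top",px((226,84),370,210,8),.017);print("pin",a,b,np.linalg.norm(b-a),ang(b-a))
g=[at("top",px(p,370,210,8),.034) for p in((163,255),(212,262),(199,325),(147,322))];print("grip top",np.mean(g,0),g)
# scene view (cell offset 400)
a=at("scene",px((185,195),335,260,8),.017);b=at("scene",px((300,103),335,260,8),.017);print("pin s",a,b,np.linalg.norm(b-a),ang(b-a))
g=[at("scene",px(p,335,260,8),.034) for p in((91,188),(142,150),(183,174),(133,212))];print("grip s",np.mean(g,0))
print(proj("scene",(ctr[0],ctr[1],.07)))
E
```

```text
plate [0.5734 0.1255 0.01  ] [np.float64(0.1168548072505689), np.float64(0.11764380818633013), np.float64(0.11817756474582139), np.float64(0.11822212888979625)] 13.472512075003326 13.768209282825701 15.159378340970548 14.510635569373775
axle top [0.5729 0.1252 0.07  ]
nut [0.5738 0.1257 0.05  ] [np.float64(3.3737236187565145), np.float64(54.07179183835673), np.float64(3.58689295336994), np.float64(2.5518697102412347), np.float64(0.44441700107611837), np.float64(3.404669107762629)]
slot 1.1743084588915798
slot -170.9697028031681
pin [ 0.5175 -0.1714  0.017 ] [ 0.5694 -0.1845  0.017 ] 0.05346721208528777 -14.190643100821456
grip top [ 0.5028 -0.1659  0.034 ] [array([ 0.514 , -0.1607,  0.034 ]), array([ 0.512 , -0.1759,  0.034 ]), array([ 0.4924, -0.1715,  0.034 ]), array([ 0.4931, -0.1555,  0.034 ])]
pin s [ 0.5216 -0.1742  0.017 ] [ 0.5703 -0.1847  0.017 ] 0.04982561068050396 -12.146833392736497
grip s [ 0.5005 -0.1693  0.034 ]
(np.float64(245.12806236857037), np.float64(207.9836595231024))
```

>>> arm_command:
  plan:
    - [[0.0711, 0.1383, 0], [0, 0, 0.0116], -1]
    - [[0.0711, 0.1383, 0], [0, 0, 0.0116], -1]
    - [[0.0711, 0.1383, 0], [0, 0, 0.0116], -1]
    - [[0.0711, 0.1383, 0], [0, 0, 0.0116], -1]
    - [[0.0711, 0.1383, 0], [0, 0, 0.0116], -1]
    - [[0.0711, 0.1383, 0], [0, 0, 0.0116], -1]
    - [[0.0711, 0.1383, 0], [0, 0, 0.0116], -1]
    - [[0.0711, 0.1383, 0], [0, 0, 0.0116], -1]
    - [[0.0711, 0.1383, 0], [0, 0, 0.0116], -1]
    - [[0.0711, 0.1383, 0], [0, 0, 0.0116], -1]

```text
time_s: 1.1
tool_pos: [0.4026, -0.2053, 0.2134]
orientation: [0.871, 0.491, -0.0, -0.0]
contact_force: [0.7, 0.2, -0.4]
width: 0.0942
grip_force: 0.0
```

>>> arm_command:
  plan:
    - [[0.0711, 0.1383, 0], [0, 0, 0.0116], -1]
    - [[0.0711, 0.1383, 0], [0, 0, 0.0116], -1]
    - [[0.0711, 0.1383, 0], [0, 0, 0.0116], -1]
    - [[0.0711, 0.1383, 0], [0, 0, 0.0116], -1]
    - [[0.0711, 0.1383, 0], [0, 0, 0.0116], -1]
    - [[0.0711, 0.1383, 0], [0, 0, 0.0116], -1]
    - [[0.0711, 0.1383, 0], [0, 0, 0.0116], -1]
    - [[0.0711, 0.1383, 0], [0, 0, 0.0116], -1]
    - [[0, 0, 0], [0, 0, 0], -1]
    - [[0, 0, 0], [0, 0, 0], -1]

```text
time_s: 2.1
tool_pos: [0.5724, 0.1257, 0.2127]
orientation: [0.694, 0.72, -0.001, -0.0]
contact_force: [0.7, 0.0, -0.5]
width: 0.0937
grip_force: 0.0
```

```bash
cat >> h.py <<'E'
from scipy.spatial.transform import Rotation as R
def st():
    s=arm.observe();r=R.from_quat(s["orientation"]).as_matrix()
    print("t",s["time_s"],"pos",s["tool_pos"].round(4),"jaw yaw",np.degrees(np.arctan2(r[1,1],r[0,1])).round(2),"tz",r[:,2].round(4),"F",s["contact_force"].round(2),"M",s["moment"].round(3),"w",round(s["width"],4),"g",s["grip_force"],"q",s["joint_positions"].round(2))
E
python3 -c "
from h import *;st()"
```

```text
t 2.1 pos [0.5724 0.1257 0.2127] jaw yaw 2.16 tz [-1.5e-03 -2.0e-04 -1.0e+00] F [ 0.69  0.02 -0.54] M [-0.076 -0.147 -0.007] w 0.0937 g 0.0 q [-0.02  0.56 -0.39  1.69  0.25  0.94 -0.46]
```

>>> arm_command:
  plan:
    - [[0, 0, -0.12], [0, 0, 0], -1]
    - [[0, 0, -0.12], [0, 0, 0], -1]
    - [[0, 0, -0.12], [0, 0, 0], -1]
    - [[0, 0, -0.12], [0, 0, 0], -1]
    - [[0, 0, -0.06], [0, 0, 0], -1]
    - [[0, 0, -0.063], [0, 0, 0], -1]
    - [[0, 0, 0], [0, 0, 0], -0.2]
    - [[0, 0, 0], [0, 0, 0], 0.2]
    - [[0, 0, 0], [0, 0, 0], 0.2]
    - [[0, 0, 0], [0, 0, 0], 0.2]
  newtons: 25

```text
time_s: 3.1
tool_pos: [0.5736, 0.1246, 0.0338]
orientation: [0.695, 0.719, 0.001, 0.001]
contact_force: [-0.5, -0.0, -0.3]
width: 0.0656
grip_force: 0.0
```

```bash
python3 -c "
from h import *;st()"
```

```text
t 3.1 pos [0.5736 0.1246 0.0338] jaw yaw 2.02 tz [ 2.e-03  3.e-04 -1.e+00] F [-0.48 -0.04 -0.29] M [-0.073 -0.097  0.006] w 0.0656 g 0.0 q [-0.09  0.8  -0.28  1.83  0.38  0.57 -0.57]
```

>>> arm_command:
  plan:
    - [[0, 0, 0], [0, 0, 0], 0.3]
    - [[0, 0, 0], [0, 0, 0], 0.3]
    - [[0, 0, 0], [0, 0, 0], 0.3]
    - [[0, 0, 0], [0, 0, 0], 0.3]
    - [[0, 0, 0], [0, 0, 0], 0.3]

```text
time_s: 3.6
tool_pos: [0.5734, 0.1249, 0.033]
orientation: [0.694, 0.72, 0.0, 0.0]
contact_force: [-0.8, -0.4, 3.9]
width: 0.0462
grip_force: 24.6
```

```bash
python3 -c "
from h import *;st()"
```

```text
t 3.6 pos [0.5734 0.1249 0.033 ] jaw yaw 2.06 tz [ 1.1e-03  2.0e-04 -1.0e+00] F [-0.77 -0.4   3.92] M [-0.101 -0.14  -0.01 ] w 0.0462 g 24.633891539415345 q [-0.09  0.8  -0.28  1.83  0.38  0.57 -0.57]
```

>>> arm_command:
  plan:
    - [[0, 0, 0], [0, 0, 0], 0.3]
    - [[0, 0, 0], [0, 0, 0], 0.3]
    - [[0, 0, 0], [0, 0, -0.011], 0.3]
    - [[0, 0, 0], [0, 0, -0.011], 0.3]
    - [[0, 0, 0], [0, 0, -0.011], 0.3]
    - [[0, 0, 0], [0, 0, -0.011], 0.3]
    - [[0, 0, 0], [0, 0, -0.011], 0.3]
  newtons: 50

```text
time_s: 4.3
tool_pos: [0.5728, 0.1249, 0.033]
orientation: [0.808, 0.589, 0.0, 0.0]
contact_force: [-0.4, -0.7, 6.6]
width: 0.0455
grip_force: 49.4
```

```bash
python3 -c "
from h import *;st()"
```

```text
t 4.3 pos [0.5728 0.1249 0.033 ] jaw yaw -17.88 tz [ 2.e-04 -0.e+00 -1.e+00] F [-0.36 -0.65  6.59] M [-0.165  0.105  0.042] w 0.0455 g 49.42372070392594 q [-0.14  0.79 -0.19  1.83  0.26  0.54 -0.81]
```

>>> arm_command:
  plan:
    - [[0, 0, 0], [0, 0, -0.011], 0.3]
    - [[0, 0, 0], [0, 0, -0.011], 0.3]
    - [[0, 0, 0], [0, 0, -0.011], 0.3]
    - [[0, 0, 0], [0, 0, -0.011], 0.3]
    - [[0, 0, 0], [0, 0, -0.011], 0.3]

```text
time_s: 4.8
tool_pos: [0.5723, 0.1252, 0.033]
orientation: [0.898, 0.441, -0.0, -0.0]
contact_force: [-1.7, -0.7, 7.5]
width: 0.046
grip_force: 49.4
```

```bash
python3 -c "
from h import *;st()"
```

```text
t 4.8 pos [0.5723 0.1252 0.033 ] jaw yaw -37.67 tz [-6.e-04  1.e-04 -1.e+00] F [-1.73 -0.73  7.45] M [-0.151  0.279  0.115] w 0.046 g 49.425408623646945 q [-0.2   0.79 -0.1   1.83  0.14  0.53 -1.05]
```

>>> arm_command:
  plan:
    - [[0, 0, 0], [0, 0, -0.004], 0.3]
    - [[0, 0, 0], [0, 0, -0.004], 0.3]
    - [[0, 0, 0], [0, 0, -0.004], 0.3]

```text
time_s: 5.1
tool_pos: [0.5722, 0.1252, 0.033]
orientation: [0.913, 0.408, -0.0, -0.0]
contact_force: [-1.4, 0.8, 7.1]
width: 0.0461
grip_force: 49.4
```

```bash
python3 - <<'E'
from h import *
import cv2
st()
i=arm.capture("top");cv2.imwrite("pics/t1.png",cv2.resize(i[185:250,240:310],None,fx=8,fy=8,interpolation=cv2.INTER_CUBIC))
E
```

```text
t 5.1 pos [0.5722 0.1252 0.033 ] jaw yaw -41.88 tz [-8.e-04  1.e-04 -1.e+00] F [-1.4   0.77  7.06] M [-0.076  0.343  0.072] w 0.0461 g 49.41856199875474 q [-0.21  0.78 -0.08  1.83  0.11  0.53 -1.1 ]
```

>>> arm_command:
  plan:
    - [[0, 0, 0], [0, 0, -0.011], 0.3]
    - [[0, 0, 0], [0, 0, -0.011], 0.3]
    - [[0, 0, 0], [0, 0, -0.011], 0.3]
    - [[0, 0, 0], [0, 0, -0.011], 0.3]
    - [[0, 0, 0], [0, 0, -0.011], 0.3]
    - [[0, 0, 0], [0, 0, -0.011], 0.3]
    - [[0, 0, 0], [0, 0, -0.011], 0.3]
    - [[0, 0, 0], [0, 0, -0.011], 0.3]

```text
time_s: 5.95
tool_pos: [0.5718, 0.126, 0.033]
orientation: [0.99, 0.144, -0.001, -0.0]
contact_force: [-2.8, 0.7, 7.6]
width: 0.0459
grip_force: 50.4
```

```bash
python3 -c "
from h import *;st()"
```

```text
t 5.95 pos [0.5718 0.126  0.033 ] jaw yaw -73.45 tz [-1.5e-03  5.0e-04 -1.0e+00] F [-2.75  0.66  7.55] M [0.133 0.565 0.864] w 0.0459 g 50.37898304639384 q [-0.3   0.79  0.06  1.84 -0.09  0.52 -1.47]
```

>>> arm_command:
  plan:
    - [[0, 0, 0], [0, 0, -0.011], 0.3]
    - [[0, 0, 0], [0, 0, -0.011], 0.3]
    - [[0, 0, 0], [0, 0, -0.011], 0.3]
    - [[0, 0, 0], [0, 0, -0.011], 0.3]
    - [[0, 0, 0], [0, 0, -0.011], 0.3]
    - [[0, 0, 0], [0, 0, -0.011], 0.3]

```text
time_s: 6.55
tool_pos: [0.5716, 0.1266, 0.033]
orientation: [0.998, -0.063, -0.001, -0.001]
contact_force: [-2.7, 1.5, 8.5]
width: 0.0459
grip_force: 50.4
```

```bash
python3 -c "
from h import *;st()"
```

```text
t 6.55 pos [0.5716 0.1266 0.033 ] jaw yaw -97.19 tz [-0.0018  0.0012 -1.    ] F [-2.7   1.45  8.49] M [0.385 0.634 0.941] w 0.0459 g 50.38260806584731 q [-0.37  0.79  0.16  1.84 -0.24  0.53 -1.74]
```

>>> arm_command:
  plan:
    - [[0, 0, 0], [0, 0, -0.0048], 0.3]
    - [[0, 0, 0], [0, 0, -0.0048], 0.3]
    - [[0, 0, 0], [0, 0, -0.0048], 0.3]
    - [[0, 0, 0], [0, 0, -0.0048], 0.3]
    - [[0, 0, 0], [0, 0, -0.0048], 0.3]
    - [[0, 0, 0], [0, 0, 0], 0.3]
    - [[0, 0, 0], [0, 0, 0], 0.3]

```text
time_s: 7.25
tool_pos: [0.5717, 0.1268, 0.033]
orientation: [0.991, -0.137, -0.001, -0.001]
contact_force: [-2.2, 1.2, 8.4]
width: 0.0457
grip_force: 50.1
```

```bash
python3 -c "
from h import *;st()"
```

```text
t 7.25 pos [0.5717 0.1268 0.033 ] jaw yaw -105.71 tz [-0.0018  0.0016 -1.    ] F [-2.23  1.17  8.36] M [0.462 0.552 0.688] w 0.0457 g 50.08087241789326 q [-0.39  0.8   0.2   1.84 -0.29  0.54 -1.84]
```

>>> arm_command:
  plan:
    - [[0, 0, 0], [0, 0, 0], -0.3]
    - [[0, 0, 0], [0, 0, 0], -1]
    - [[0, 0, 0], [0, 0, 0], -1]
    - [[0, 0, 0], [0, 0, 0], -1]
    - [[0, 0, 0.05], [0, 0, 0], -1]
    - [[0, 0, 0.1], [0, 0, 0], -1]
    - [[0, 0, 0.12], [0, 0, 0], -1]
    - [[0, 0, 0.12], [0, 0, 0], -1]

```text
time_s: 8.05
tool_pos: [0.5727, 0.1246, 0.1516]
orientation: [0.99, -0.139, 0.0, 0.0]
contact_force: [1.2, 0.5, -0.4]
width: 0.094
grip_force: 0.0
```

>>> arm_command:
  plan:
    - [[-0.033, -0.14, 0], [0, 0, 0], -1]
    - [[-0.033, -0.14, 0], [0, 0, 0], -1]
    - [[-0.033, -0.14, 0], [0, 0, 0], -1]
    - [[-0.033, -0.14, 0], [0, 0, 0], -1]
    - [[-0.033, -0.14, 0], [0, 0, 0], -1]
    - [[-0.033, -0.14, 0], [0, 0, 0], -1]
    - [[-0.033, -0.14, 0], [0, 0, 0], -1]
    - [[0, 0, 0], [0, 0, 0], -1]
    - [[0, 0, 0], [0, 0, 0], -1]

```text
time_s: 8.95
tool_pos: [0.5033, -0.1704, 0.1505]
orientation: [0.99, -0.14, 0.001, 0.0]
contact_force: [1.0, 0.3, -0.3]
width: 0.0945
grip_force: 0.0
```

```bash
python3 - <<'E'
from h import *
import cv2
st()
a=arm.capture("top");s=arm.capture("scene");cv2.imwrite("pics/t2.png",a);cv2.imwrite("pics/s2.png",s)
r=lambda i,x,y,w,h,f:cv2.resize(i[y:y+h,x:x+w],None,fx=f,fy=f,interpolation=cv2.INTER_CUBIC)
cv2.imwrite("pics/n2.png",np.hstack([r(a,257,198,33,40,12),r(s,228,200,33,40,12)]))
E
```

```text
t 8.95 pos [ 0.5033 -0.1704  0.1505] jaw yaw -106.13 tz [ 1.e-03 -2.e-04 -1.e+00] F [ 0.98  0.31 -0.27] M [ 0.053  0.002 -0.01 ] w 0.0945 g 0.0 q [ 0.11  0.56  0.25  1.92 -0.2   0.69 -1.38]
```

View pics/n2.png

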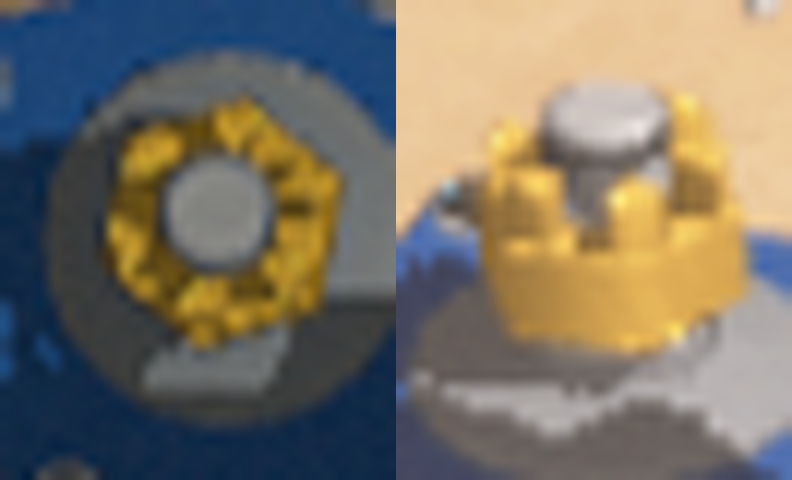

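The pictures show a crown slot facing the near side, running along the axle's hole at about (590,200) in the right half. The nut is lined up, so next I pick up the pin.

>>> arm_command:
  plan:
    - [[-0.0043, 0.0097, -0.1], [0, 0, 0.0058], -1]
    - [[0, 0, -0.12], [0, 0, 0], -1]
    - [[0, 0, -0.12], [0, 0, 0], -1]
    - [[0, 0, -0.08], [0, 0, 0], -1]
    - [[0, 0, -0.04], [0, 0, 0], -0.3]
    - [[0, 0, 0], [0, 0, 0], 0.3]
    - [[0, 0, 0], [0, 0, 0], 0.5]
    - [[0, 0, 0], [0, 0, 0], 0.5]
    - [[0, 0, 0], [0, 0, 0], 0.5]
  newtons: 20

```text
time_s: 9.95
tool_pos: [0.5032, -0.1664, 0.0128]
orientation: [0.993, -0.12, 0.001, 0.0]
contact_force: [0.3, 0.1, -0.1]
width: 0.0575
grip_force: 0.0
```

```bash
python3 - <<'E'
from h import *
import cv2
st()
s=arm.capture("scene");cv2.imwrite("pics/g.png",cv2.resize(s[230:320,300:420],None,fx=5,fy=5,interpolation=cv2.INTER_CUBIC))
E
```

```text
t 9.95 pos [ 0.5032 -0.1664  0.0128] jaw yaw -103.84 tz [ 2.2e-03 -6.0e-04 -1.0e+00] F [ 0.28  0.06 -0.12] M [0.062 0.042 0.021] w 0.0575 g 0.0 q [ 0.18  0.78  0.14  2.   -0.27  0.38 -1.29]
```

View pics/g.png

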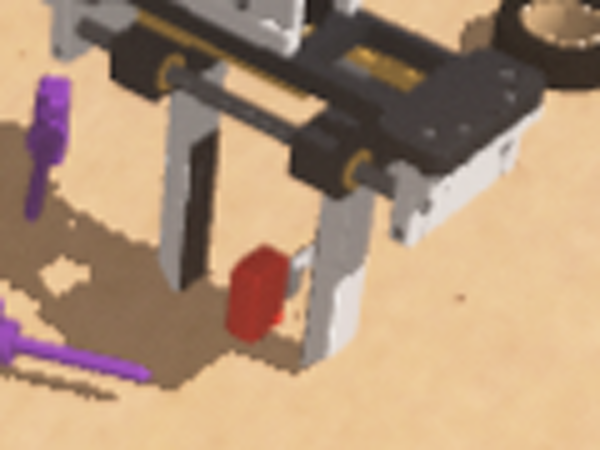

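The red grip at (255,295) lies between the open fingers, so I close.

>>> arm_command:
  plan:
    - [[0, 0, 0], [0, 0, 0], 0.9]
    - [[0, 0, 0], [0, 0, 0], 0.9]
    - [[0, 0, 0], [0, 0, 0], 0.9]
    - [[0, 0, 0], [0, 0, 0], 0.9]
    - [[0, 0, 0], [0, 0, 0], 0.9]
    - [[0, 0, 0], [0, 0, 0], 0.9]
    - [[0, 0, 0], [0, 0, 0], 0.9]
    - [[0, 0, 0], [0, 0, 0], 0.9]
    - [[0, 0, 0], [0, 0, 0], 0.9]

```text
time_s: 10.9
tool_pos: [0.5022, -0.1664, 0.0115]
orientation: [0.993, -0.121, -0.0, 0.0]
contact_force: [-1.0, -0.2, -0.4]
width: 0.0136
grip_force: 20.0
```

```bash
python3 -c "
from h import *;st()"
```

```text
t 10.9 pos [ 0.5022 -0.1664  0.0115] jaw yaw -103.86 tz [-0.e+00 -1.e-04 -1.e+00] F [-0.95 -0.19 -0.37] M [-0.117  0.076  0.009] w 0.0136 g 19.999977350234985 q [ 0.18  0.78  0.14  2.   -0.27  0.38 -1.29]
```

>>> arm_command:
  plan:
    - [[0, 0, 0.08], [0, 0, 0], 0.9]
    - [[0, 0, 0.12], [0, 0, 0], 0.9]
    - [[-0.0123, 0.1113, 0.03], [0, 0, 0.0098], 0.9]
    - [[-0.0123, 0.1113, 0.03], [0, 0, 0.0098], 0.9]
    - [[-0.0123, 0.1113, 0], [0, 0, 0.0098], 0.9]
    - [[-0.0123, 0.1113, 0], [0, 0, 0.0098], 0.9]
    - [[-0.0123, 0.1113, 0], [0, 0, 0.0098], 0.9]
    - [[-0.0123, 0.1113, 0], [0, 0, 0.0098], 0.9]
    - [[-0.0123, 0.1113, 0], [0, 0, 0.0098], 0.9]
    - [[-0.0123, 0.1113, 0], [0, 0, 0.0098], 0.9]

```text
time_s: 11.9
tool_pos: [0.4722, 0.1023, 0.0895]
orientation: [0.992, 0.126, -0.0, -0.0]
contact_force: [0.6, 0.5, -1.2]
width: 0.0137
grip_force: 20.0
```

>>> arm_command:
  plan:
    - [[0, 0, -0.06], [0, 0, 0], 0.9]
    - [[0, 0, -0.05], [0, 0, 0], 0.9]
    - [[0, 0, 0], [0, 0, 0], 0.9]
    - [[0, 0, 0], [0, 0, 0], 0.9]

```text
time_s: 12.3
tool_pos: [0.4724, 0.1007, 0.0565]
orientation: [0.992, 0.125, -0.0, 0.0]
contact_force: [0.5, 0.2, -0.3]
width: 0.0137
grip_force: 20.0
```

```bash
python3 -c "
from h import *;st()"
```

```text
t 12.3 pos [0.4724 0.1007 0.0565] jaw yaw -75.64 tz [-8.e-04 -3.e-04 -1.e+00] F [ 0.47  0.17 -0.27] M [-0.003  0.005  0.039] w 0.0137 g 19.99982714653015 q [-0.34  0.66  0.1   2.11 -0.17  0.38 -1.42]
```

>>> arm_command:
  plan:
    - [[0, 0, -0.02], [0, 0, 0], 0.9]
    - [[0, 0, 0], [0, 0, 0], 0.9]
    - [[0, 0, 0], [0, 0, 0], 0.9]

```text
time_s: 12.6
tool_pos: [0.4729, 0.1007, 0.0508]
orientation: [0.992, 0.125, 0.0, -0.0]
contact_force: [-0.2, -0.4, -0.9]
width: 0.0138
grip_force: 20.0
```

```bash
python3 - <<'E'
from h import *
import cv2
st()
s=arm.capture("scene");a=arm.capture("top");x,y=225,190
r=lambda i,x,y,w,h,f:cv2.resize(i[y:y+h,x:x+w],None,fx=f,fy=f,interpolation=cv2.INTER_CUBIC)
cv2.imwrite("pics/p.png",np.hstack([r(s,210,195,55,60,7),r(a,255,195,55,60,7)]))
u=np.array([.9694,.2453,0]);c=np.array([.5734,.1263,.056])
for d in(0,-22.5,-35):print(d,proj("scene",c+u*d/1000),proj("top",c+u*d/1000))
E
```

```text
t 12.6 pos [0.4729 0.1007 0.0508] jaw yaw -75.65 tz [ 4.e-04  1.e-04 -1.e+00] F [-0.16 -0.35 -0.87] M [-0.026  0.031  0.02 ] w 0.0138 g 19.999816417694092 q [-0.33  0.67  0.1   2.11 -0.17  0.37 -1.42]
0 (np.float64(245.00911339228009), np.float64(213.3507741256811)) (np.float64(274.7956069748776), np.float64(215.605528163052))
-22.5 (np.float64(241.4332399861027), np.float64(218.2793459761743)) (np.float64(276.88523492798674), np.float64(224.4133804824258))
-35 (np.float64(239.39053236449047), np.float64(221.09477877792668)) (np.float64(278.0505363462749), np.float64(229.3251652738607))
```

View pics/p.png

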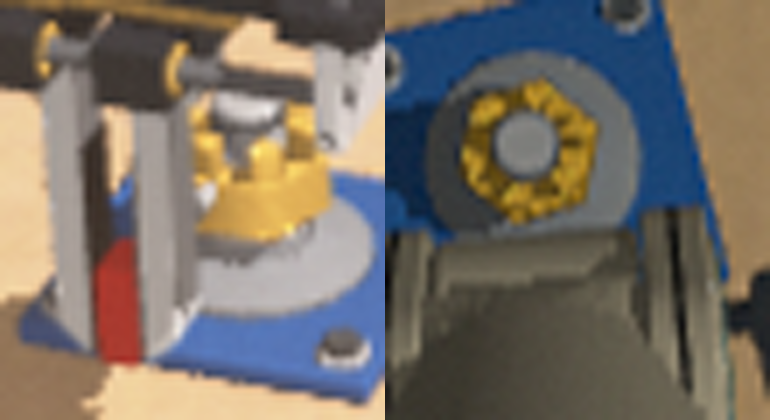

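The left half shows the pin held ahead of the near slot, but the fingers hide the shank. The measured offset from the hole's line is under 0.5 mm, so I advance in small steps.

>>> arm_command:
  plan:
    - [[0.0129, 0.0033, 0], [0, 0, 0], 0.9]
    - [[0.0129, 0.0033, 0], [0, 0, 0], 0.9]
    - [[0.0129, 0.0033, 0], [0, 0, 0], 0.9]
    - [[0.0129, 0.0033, 0], [0, 0, 0], 0.9]
    - [[0.0097, 0.0025, 0], [0, 0, 0], 0.9]
    - [[0.0065, 0.0016, 0], [0, 0, 0], 0.9]
    - [[0.0065, 0.0016, 0], [0, 0, 0], 0.9]

```text
time_s: 13.4
tool_pos: [0.495, 0.1065, 0.0505]
orientation: [0.992, 0.125, -0.0, 0.0]
contact_force: [-0.3, 0.1, -1.1]
width: 0.0137
grip_force: 20.0
```

```bash
cat >> h.py <<'E'
def off():
    st();p=arm.observe()["tool_pos"]-[.5734,.1263,.0505];f=arm.observe()["contact_force"];u=np.array([.9694,.2453,0]);n=np.array([-.2453,.9694,0]);print("along",(p@u).round(4),"lat",(p@n).round(4),"z",p[2].round(4),"Fu",f@u,"Fn",f@n)
E
python3 -c "
from h import *;off()"
```

```text
t 13.4 pos [0.495  0.1065 0.0505] jaw yaw -75.63 tz [-2.e-04 -1.e-04 -1.e+00] F [-0.34  0.1  -1.15] M [-0.008  0.003 -0.032] w 0.0137 g 19.99988615512848 q [-0.34  0.69  0.1   2.05 -0.17  0.41 -1.42]
along -0.0808 lat 0.0001 z 0.0 Fu -0.30099016755480473 Fn 0.1830615866296311
```

Tip is at the hole mouth with no contact. Next 15 mm.

>>> arm_command:
  plan:
    - [[0.0065, 0.0016, 0], [0, 0, 0], 0.9]
    - [[0.0065, 0.0016, 0], [0, 0, 0], 0.9]
    - [[0.0065, 0.0016, 0], [0, 0, 0], 0.9]
    - [[0.0065, 0.0016, 0], [0, 0, 0], 0.9]
    - [[0.0065, 0.0016, 0], [0, 0, 0], 0.9]
    - [[0.0065, 0.0016, 0], [0, 0, 0], 0.9]
    - [[0.0065, 0.0016, 0], [0, 0, 0], 0.9]

```text
time_s: 14.1
tool_pos: [0.5088, 0.11, 0.0506]
orientation: [0.992, 0.125, -0.0, -0.0]
contact_force: [-0.3, -0.0, -1.4]
width: 0.014
grip_force: 20.0
```

```bash
python3 -c "
from h import *;off()"
```

```text
t 14.1 pos [0.5088 0.11   0.0506] jaw yaw -75.63 tz [-0.  0. -1.] F [-0.31 -0.02 -1.38] M [ 0.063 -0.012 -0.041] w 0.014 g 19.99983787536621 q [-0.34  0.7   0.11  2.01 -0.16  0.44 -1.43]
along -0.0666 lat 0.0 z 0.0001 Fu -0.30918526742204827 Fn 0.060239834326834676
```

>>> arm_command:
  plan:
    - [[0.0065, 0.0016, 0], [0, 0, 0], 0.9]
    - [[0.0065, 0.0016, 0], [0, 0, 0], 0.9]
    - [[0.0065, 0.0016, 0], [0, 0, 0], 0.9]
    - [[0.0065, 0.0016, 0], [0, 0, 0], 0.9]
    - [[0.0065, 0.0016, 0], [0, 0, 0], 0.9]
    - [[0.0065, 0.0016, 0], [0, 0, 0], 0.9]
    - [[0.0065, 0.0016, 0], [0, 0, 0], 0.9]
    - [[0.0065, 0.0016, 0], [0, 0, 0], 0.9]
    - [[0.0065, 0.0016, 0], [0, 0, 0], 0.9]
    - [[0.0065, 0.0016, 0], [0, 0, 0], 0.9]

```text
time_s: 15.1
tool_pos: [0.5283, 0.1147, 0.0506]
orientation: [0.992, 0.125, 0.0, 0.0]
contact_force: [-0.2, 0.5, -1.5]
width: 0.0143
grip_force: 20.0
```

```bash
python3 -c "
from h import *;off()"
```

```text
t 15.1 pos [0.5283 0.1147 0.0506] jaw yaw -75.63 tz [ 0. -0. -1.] F [-0.18  0.5  -1.52] M [-0.023 -0.011  0.005] w 0.0143 g 19.999840557575226 q [-0.34  0.72  0.11  1.96 -0.16  0.47 -1.43]
along -0.0466 lat -0.0002 z 0.0001 Fu -0.05395816827347117 Fn 0.5251708512640565
```

>>> arm_command:
  plan:
    - [[0.0032, 0.0008, 0], [0, 0, 0], 0.9]
    - [[0.0032, 0.0008, 0], [0, 0, 0], 0.9]
    - [[0.0032, 0.0008, 0], [0, 0, 0], 0.9]
    - [[0.0032, 0.0008, 0], [0, 0, 0], 0.9]
    - [[0.0032, 0.0008, 0], [0, 0, 0], 0.9]
    - [[0, 0, 0], [0, 0, 0], 0.9]

```text
time_s: 15.7
tool_pos: [0.533, 0.116, 0.0506]
orientation: [0.992, 0.125, 0.0, -0.0]
contact_force: [0.2, 0.9, -1.9]
width: 0.0141
grip_force: 20.0
```

```bash
python3 -c "
from h import *;off()"
```

```text
t 15.7 pos [0.533  0.116  0.0506] jaw yaw -75.62 tz [ 0.e+00  1.e-04 -1.e+00] F [ 0.25  0.9  -1.91] M [ 0.06  -0.015  0.012] w 0.0141 g 19.999971985816956 q [-0.34  0.72  0.11  1.94 -0.16  0.48 -1.43]
along -0.0417 lat -0.0 z 0.0001 Fu 0.45809766414245534 Fn 0.8090236889125639
```

>>> arm_command:
  plan:
    - [[0.0032, 0.0008, 0], [0, 0, 0], 0.9]
    - [[0.0032, 0.0008, 0], [0, 0, 0], 0.9]
    - [[0.0032, 0.0008, 0], [0, 0, 0], 0.9]
    - [[0, 0, 0], [0, 0, 0], 0.9]

```text
time_s: 16.1
tool_pos: [0.5341, 0.1163, 0.0503]
orientation: [0.992, 0.125, -0.002, 0.0]
contact_force: [-4.0, -1.0, 1.0]
width: 0.0137
grip_force: 20.0
```

```bash
python3 -c "
from h import *;off()"
```

```text
t 16.1 pos [0.5341 0.1163 0.0503] jaw yaw -75.63 tz [-3.3e-03 -6.0e-04 -1.0e+00] F [-3.99 -0.96  1.04] M [-0.102  1.137  0.027] w 0.0137 g 20.000706017017365 q [-0.34  0.73  0.11  1.94 -0.16  0.49 -1.43]
along -0.0405 lat -0.0001 z -0.0002 Fu -4.108342798143693 Fn 0.048487897909753414
```

Contact force rose to 4 N at −40.5 mm, which matches the home position. I release and retreat.

>>> arm_command:
  plan:
    - [[0, 0, 0], [0, 0, 0], 0.5]
    - [[0, 0, 0], [0, 0, 0], 0]
    - [[0, 0, 0], [0, 0, 0], 0]
    - [[0, 0, 0], [0, 0, 0], 0]
    - [[0, 0, 0], [0, 0, 0], 0]
    - [[0, 0, 0], [0, 0, 0], 0]
    - [[0, 0, 0.05], [0, 0, 0], 0]
    - [[0, 0, 0.1], [0, 0, 0], 0]
    - [[0, 0, 0.15], [0, 0, 0], 0]
    - [[0, 0, 0.15], [0, 0, 0], 0]

```text
time_s: 17.1
tool_pos: [0.5352, 0.1165, 0.1866]
orientation: [0.992, 0.125, -0.001, 0.0]
contact_force: [0.6, -0.5, -0.8]
width: 0.0472
grip_force: 0.0
```

>>> arm_command:
  plan:
    - [[0, -0.15, 0], [0, 0, 0], 0]
    - [[0, -0.15, 0], [0, 0, 0], 0]
    - [[0, -0.15, 0], [0, 0, 0], 0]
    - [[0, -0.15, 0], [0, 0, 0], 0]
    - [[0, -0.15, 0], [0, 0, 0], 0]
    - [[0, -0.15, 0], [0, 0, 0], 0]
    - [[0, 0, 0], [0, 0, 0], 0]
    - [[0, 0, 0], [0, 0, 0], 0]

```text
time_s: 17.9
tool_pos: [0.5355, -0.1544, 0.1855]
orientation: [0.992, 0.124, -0.0, -0.0]
contact_force: [-0.3, 0.0, -0.3]
width: 0.0472
grip_force: 0.0
```

```bash
python3 - <<'E'
from h import *
import cv2
st()
s=arm.capture("scene");a=arm.capture("top")
r=lambda i,x,y,w,h,f:cv2.resize(i[y:y+h,x:x+w],None,fx=f,fy=f,interpolation=cv2.INTER_CUBIC)
cv2.imwrite("pics/f.png",np.hstack([r(s,210,195,55,60,7),r(a,255,195,55,60,7)]))
E
```

```text
t 17.9 pos [ 0.5355 -0.1544  0.1855] jaw yaw -75.8 tz [-1.e-04  2.e-04 -1.e+00] F [-0.28  0.04 -0.33] M [ 0.069 -0.042 -0.035] w 0.0472 g 0.0 q [ 0.12  0.53  0.16  1.81 -0.12  0.8  -0.98]
```

View pics/f.png

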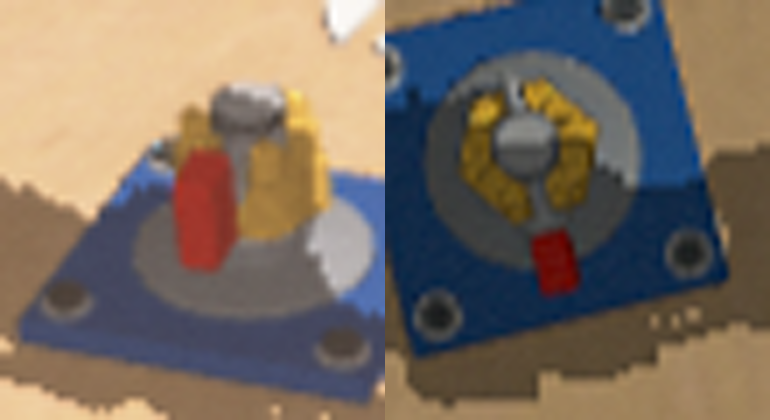

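```bash
python3 - <<'E'
from h import *
u=np.array([.9694,.2453,0])
c=np.array([.5734,.1263,0])
for p,z in(((170,262),.073),((127,92),.056),((141,147),.07)):
    w=at("top",px(p,255,195,7),z);print(w,(w-c)@u)
E
```

```text
[0.53162438 0.11488963 0.073     ] -0.04329624530322601
[0.59302683 0.13178689 0.056     ] 0.020372181133043493
[0.57197242 0.12577251 0.07      ] -0.0015132930493104895
```

The pin is through: its tip shows past the far slot at (513,92) in the right half. The grip measures 1–2 mm back from nominal, so I will nudge it gently from behind with shut fingers to make sure it is seated.

>>> arm_command:
  plan:
    - [[-0.0166, 0.1249, 0], [0, 0, 0], 1]
    - [[-0.0166, 0.1249, 0], [0, 0, 0], 1]
    - [[-0.0166, 0.1249, 0], [0, 0, 0], 1]
    - [[-0.0166, 0.1249, 0], [0, 0, 0], 1]
    - [[-0.0166, 0.1249, 0], [0, 0, 0], 1]
    - [[-0.0166, 0.1249, 0], [0, 0, 0], 1]
    - [[-0.0166, 0.1249, 0], [0, 0, 0], 1]
    - [[0, 0, 0], [0, 0, 0], 1]

```text
time_s: 18.8
tool_pos: [0.499, 0.1177, 0.1855]
orientation: [0.991, 0.132, -0.0, -0.002]
contact_force: [-0.0, 0.3, -0.6]
width: 0.0006
grip_force: 0.0
```

>>> arm_command:
  plan:
    - [[0, 0, -0.12], [0, 0, 0], 1]
    - [[0, 0, -0.12], [0, 0, 0], 1]
    - [[0, 0, -0.12], [0, 0, 0], 1]
    - [[0, 0, -0.067], [0, 0, 0], 1]
    - [[0, 0, 0], [0, 0, 0], 1]
    - [[0.0129, 0.0033, 0], [0, 0, 0], 1]
    - [[0.0097, 0.0024, 0], [0, 0, 0], 1]
    - [[0, 0, 0], [0, 0, 0], 1]

```text
time_s: 19.6
tool_pos: [0.5096, 0.1113, 0.0589]
orientation: [0.992, 0.125, 0.002, -0.0]
contact_force: [0.4, 0.2, 0.6]
width: 0.0007
grip_force: 0.0
```

```bash
python3 -c "
from h import *;off()"
```

```text
t 19.6 pos [0.5096 0.1113 0.0589] jaw yaw -75.61 tz [ 3.6e-03  9.0e-04 -1.0e+00] F [0.38 0.16 0.57] M [ 0.014 -0.031  0.055] w 0.0007 g 0.0 q [-0.34  0.69  0.11  2.01 -0.16  0.45 -1.43]
along -0.0656 lat 0.0011 z 0.0084 Fu 0.40704594365637065 Fn 0.06707673969073874
```

>>> arm_command:
  plan:
    - [[0.0032, 0.0008, 0], [0, 0, 0], 1]
    - [[0.0032, 0.0008, 0], [0, 0, 0], 1]
    - [[0.0032, 0.0008, 0], [0, 0, 0], 1]
    - [[0.0032, 0.0008, 0], [0, 0, 0], 1]
    - [[0.0032, 0.0008, 0], [0, 0, 0], 1]
    - [[0, 0, 0], [0, 0, 0], 1]

```text
time_s: 20.2
tool_pos: [0.5116, 0.1116, 0.0573]
orientation: [0.992, 0.125, -0.001, 0.0]
contact_force: [-2.1, -0.1, 1.3]
width: 0.0007
grip_force: 1.1
```

>>> arm_command:
  plan:
    - [[0.0032, 0.0008, 0], [0, 0, 0], 1]
    - [[0, 0, 0], [0, 0, 0], 1]

```text
time_s: 20.4
tool_pos: [0.5118, 0.1116, 0.0572]
orientation: [0.992, 0.125, -0.002, 0.0]
contact_force: [-5.0, -0.6, 2.9]
width: 0.0007
grip_force: 2.5
```

>>> arm_command:
  plan:
    - [[0.0032, 0.0008, 0], [0, 0, 0], 1]
    - [[0, 0, 0], [0, 0, 0], 1]

```text
time_s: 20.6
tool_pos: [0.5118, 0.1116, 0.0571]
orientation: [0.992, 0.125, -0.003, 0.0]
contact_force: [-6.8, -2.4, 3.8]
width: 0.0007
grip_force: 3.3
```

```bash
python3 -c "
from h import *;off()"
```

```text
t 20.6 pos [0.5118 0.1116 0.0571] jaw yaw -75.64 tz [-0.0051 -0.0011 -1.    ] F [-6.81 -2.37  3.82] M [-0.464  1.485  0.023] w 0.0007 g 3.335594596574083 q [-0.34  0.69  0.11  2.   -0.16  0.47 -1.43]
along -0.0633 lat 0.0009 z 0.0066 Fu -7.178048583575117 Fn -0.6246511752771042
```

The pin does not move under 7 N, so it is seated. I back off, lift clear and take a last look.

>>> arm_command:
  plan:
    - [[-0.02, -0.005, 0], [0, 0, 0], 1]
    - [[-0.06, -0.015, 0], [0, 0, 0], 1]
    - [[0, 0, 0.12], [0, 0, 0], 1]
    - [[0, 0, 0.15], [0, 0, 0], 1]
    - [[0, 0, 0.15], [0, 0, 0], 1]
    - [[0, -0.15, 0], [0, 0, 0], 1]
    - [[0, -0.15, 0], [0, 0, 0], 1]
    - [[0, -0.15, 0], [0, 0, 0], 1]
    - [[0, -0.15, 0], [0, 0, 0], 1]
    - [[0, -0.15, 0], [0, 0, 0], 1]

```text
time_s: 21.6
tool_pos: [0.4919, -0.1206, 0.184]
orientation: [0.992, 0.125, 0.002, 0.001]
contact_force: [0.8, -0.4, 0.5]
width: 0.0004
grip_force: 0.0
```

>>> arm_command:
  plan:
    - [[0, -0.1, 0], [0, 0, 0], 1]
    - [[0, 0, 0], [0, 0, 0], 1]
    - [[0, 0, 0], [0, 0, 0], 1]

```text
time_s: 21.9
tool_pos: [0.4913, -0.1492, 0.1837]
orientation: [0.992, 0.124, 0.001, 0.0]
contact_force: [1.0, 0.2, -0.3]
width: 0.0007
grip_force: 0.0
```

```bash
python3 - <<'E'
from h import *
import cv2
s=arm.capture("scene");a=arm.capture("top")
r=lambda i,x,y,w,h,f:cv2.resize(i[y:y+h,x:x+w],None,fx=f,fy=f,interpolation=cv2.INTER_CUBIC)
cv2.imwrite("pics/e.png",np.hstack([r(s,225,200,33,45,12),r(a,262,198,33,45,12)]))
E
```

```text
(no output)
```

View pics/e.png

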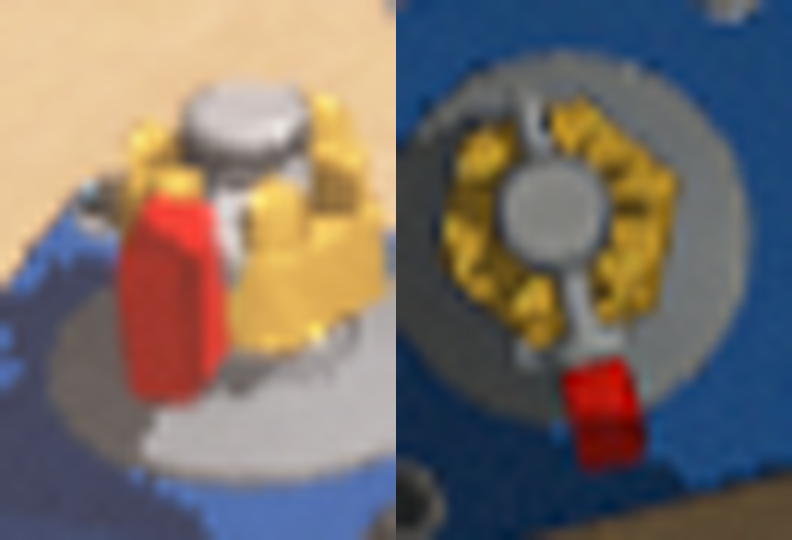

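The last picture shows the collar at about (580,350) against the crown. The shank lies in both slots, with its tip out past the far side at (530,105).

```bash
python3 -c "
from workcell import arm
print(arm.hand_in())"
```

```text
the job is handed in; nothing more can be done
None
```

The nut felt snug only somewhere past about 44° of turning, so I took it to the second lined-up slot, about 108° from the start. The locking pin is through the hole with its collar against the nut and released, and the job was handed in at about 22 s; no verdict came back.

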